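# Pop the battery hatch of the robot kit

## Task

The orange hatch of the battery case is held shut by a push-push catch. With closed fingers press the white dot near its free edge all the way down, once only, then back off so that it springs up by itself, and finish clear of it with the hatch standing fully open. Grasp nothing, do not work the blue hatch, and leave the servo, the screwdriver and the spare cell where they are.

Things in the scene. Friction and masses are not known exactly. Their poses are not given: they have to be found in the camera images.
- battery: battery case: grey box 112 x 114 mm (x, y), screwed to the desk, its top fully covered by an orange hatch (122 x 124 mm, 5 mm thick, 14 mm skirts in front and at the sides; top 62 mm above the desk when shut). Origin: centre of its underside. Its x axis points from the hatch's free edge to the hinge, its y axis runs along the hinge. The hinge line lies at x = 55 mm, z = 59.5 mm; the free edge at x = -63 mm. Open, the hatch stands up to 177 mm above the desk
- battery_press (a point): centre of the white dot (24 mm across) on top of the orange hatch, the place to press; it is carried by the hatch, 95 mm from the hinge line and 23 mm from the free edge; z is normal to the hatch, outward when shut
- battery_hatch (a joint): angle of the orange hatch (rad): 0 shut and latched, about -0.06 pressed fully down (the dot is then 5 to 6 mm lower), 1.2 fully open. A spring opens it: about 3.5 N on the dot pushes it down; at the bottom it becomes hard. Let go after a full press, it swings up in about a second and stays; pressed shut again, it would latch again
- battery_latch (a joint): steel pin of the push-push catch under the orange hatch, advancing sideways as the catch works (m): 0 latched at the start, 0.004 while the hatch is held fully down, 0.007 to 0.008 released (hatch free to open), 0.012 and more if it is pressed down a second time. After less than about 3 mm of press it falls back to 0, still latched
- fuse: fuse case: the same box with a blue hatch, same size, same frame, same catch; may stand left or right of the battery case
- fuse_press (a point): centre of the white dot on the blue hatch
- fuse_hatch (a joint): angle of the blue hatch (rad), 0 shut; to stay shut
- fuse_latch (a joint): pin of the catch under the blue hatch (m), 0 latched; to stay at 0
- servo_mid (a point): loose black hobby servo, 55 x 20 x 45 mm high, standing on the desk; the point is 18.5 mm above its underside
- driver_grip (a point): middle of the handle of a loose screwdriver, 160 mm long, lying on the desk beyond the cases
- cell_mid (a point): centre (half-way up) of a loose green battery cell, 18 mm across, 65 mm tall, standing upright on the desk; z is its axis

How it is judged:
By the outcome, as a careful person would: the job done as asked, in the order asked, and still so for the second after the job is handed in, with the robot touching nothing.
It also fails if it takes over 35 s, if anything falls off the work surface, if the arm or the gripper's body presses on something with over 40 N, if the wrist force passes 120 N, or if a joint passes its speed limit or range.

## Robot

A 6-joint arm with a two-finger parallel gripper is mounted at the origin on the work surface. World frame = base frame: x ahead of the robot, y to its left, z up, the work surface at z = 0. Lengths are in m, angles in rad, forces in N, time in s.
With the tool pointing down it reaches from about 0.25 to 0.725 m from the base axis. Payload 4 kg.
Tool frame: the origin (TCP) lies at the very end of the fingers, on their centre line; the grasp point (between the pads) lies 19 mm behind it; z points along the fingers, y is the line along which they close (so a half turn about z gives the same grasp; the last joint's range is limited). The gripper opens to 85 mm and grips with 20 to 120 N. Pads are 22 mm wide; open, the fingers measure 114 mm over their backs; the gripper's body (76 mm by 85 mm) begins 54 mm behind the grasp point. The pads swing forward as they close: fully open they stand 13 mm farther back than shut.
Start: joints at [1.225, 0.241, 0.005, 1.335, 0, 1.571], TCP at [0.169, 0.47, 0.231] pointing down, gripper open.
Joint ranges: [-2.72, 2.72], [-1.05, 1.87], [-1.09, 1.28], [-1.99, 2.15], [-1.42, 1.44], [-3.14, 3.14]. Speed limits (rad/s): [2.79, 2.79, 3.14, 3.14, 3.14, 3.14].

## Interface

Orientations are given as a unit quaternion [x, y, z, w].
In Python, from workcell import bot, vision, workorder gives the robot as it stands.
- The arm moves only by the shell command python3 -m creep 'ROWS' [OPENING]. ROWS is JSON, a list of rows, each a list of 2 entries, a list of its own where there are three numbers: the shift along the tool's x, y, z in mm, then the turn, a rotation vector about the tool's x, y, z in rad. In form: [[[dx, dy, dz], [wx, wy, wz]], ...]. A call has 1 to 12 rows; each row shifts and turns the commanded pose from where the row before left it, along the tool's axes as they then stand; what a row does not reach is not made up. A row lasts 1/8 s, in which the tool goes at most 62.5 mm and 10.7 degrees, less where a joint would pass 70% of its speed; a pose out of reach is approached as far as the arm can. A call is refused whole if a number of a shift passes 62.5 or a number of a turn 0.188, either way. A call with a gripper value outside its range is refused whole. OPENING is the finger opening in mm, from 0 to 85.4, set as the call begins (- or left out, the last holds). The fingers move at their own pace and stop on an object; the grip force is fixed at half the most. Time passes only in rows, so rows that do not move let the fingers close. It gives the time, the measured TCP pose, the force, the opening and the grip force at its end, in the units of the state.
- bot.get_obs(): the state, without advancing time (a new reading comes with each control period).
- vision.camera(name): name is "side" or "top" or "wrist"; returns a dict with "image" (400x640x3 uint8, blue, green, red), "z_map" (400x640 float32, m along the optical axis (not along the pixel's ray), 0 where there is no reading), "K" (3x3 intrinsics, pixels), "k1" (the pictures are not rectified: a ray, as slopes to the right and down, at radius r is drawn at 1 + k1 r^2 times it, then the intrinsics apply), "rvec" (rotation vector, rad) and "tvec" (3), from world to camera coordinates, as OpenCV has them; the wrist camera has in their place "tool_from_camera" (4x4, takes a point from camera to tool coordinates, whose origin is the TCP and whose axes are the flange's). Camera axes: x right, y down, z forward; pixel columns grow to the right and rows downward; lengths in m; the calibration is good to about 2 mm. A picture is of the moment at which its call begins: read the wrist's pose just before it.
- workorder.job_done(): hands the job in; it is judged then, once.
Trained networks look in a picture, given as the dict that the camera call returned (one of the last four; its "shot" number tells which), for a name from the list of things; names that differ only in an ending like _2 or _b are one class to them, and where a whole thing is asked for, a point or a joint stands for the part that bears it (a point fixed in the world has none). Each returns a list of dicts, best first, with "score" (0 to 1); they miss things now and then, are a little off and sometimes report something else, mostly with a low value. They report only what shows in the picture. A call takes as long as a camera call.
- vision.spot_in(picture, query): "position" ([column, row] in pixels, amid what is visible of it).
- vision.place_of(picture, query): "position" ([column, row] in pixels: a listed point, or the origin of a listed thing).
The state is a dict: "clock": time; "joint_pos": joint angles; "joint_vel": joint speeds; "tau": joint torques, N m; "eef_pos": TCP position; "tool_rot": TCP orientation; "ft_force": force on the tool from outside, world axes, zero at the start; "ft_torque": the same for the moment, N m; "grip_width": finger opening in m; "grasp_force": force on a finger pad.
Only numpy, scipy, OpenCV 4.12 (cv2) and the standard library are available. Lean on these libraries where they do the work, as an engineer would, in place of code of your own. Each camera call takes 0.05 s, during which the arm holds its last target. There are 200 camera calls.

## Working session

There is one attempt and no reset: what is moved stays moved. The work goes in short steps, Python scripts to look and compute and a shell command to move; the robot and the scene stay as the last step left them, time stands still between calls to the robot, and variables do not carry over. Pictures are saved under pics/ and viewed, at most 10 in all, crops included, and the job is handed in when it is done.

```bash
mkdir -p pics; cat > h.py <<'E'
import numpy as np, cv2
from scipy.spatial.transform import Rotation as R
from workcell import bot, vision, workorder
def pix2w(p,uv,z=None,obs=None):
    """pixel -> world by z_map median (or on plane z)"""
    u,v=uv; K=p["K"]; d=np.array([(u-K[0][2])/K[0][0],(v-K[1][2])/K[1][1]]); s=d.copy()
    for _ in range(20): s=d/(1+p["k1"]*(s@s))
    ray=np.array([s[0],s[1],1.])
    if "rvec" in p:
        M=cv2.Rodrigues(np.array(p["rvec"],float))[0].T; c=-M@np.array(p["tvec"],float).ravel()
    else:
        T=np.array(p["tool_from_camera"]); Rt=R.from_quat(obs["tool_rot"]).as_matrix()
        M=Rt@T[:3,:3]; c=Rt@T[:3,3]+obs["eef_pos"]
    if z is None:
        a=p["z_map"][int(v)-2:int(v)+3,int(u)-2:int(u)+3]; a=a[a>0]
        return c+M@ray*np.median(a) if a.size else None
    w=M@ray; return c+w*(z-c[2])/w[2]
E
python3 - <<'E'
from h import *
o=bot.get_obs(); print(o["clock"],o["eef_pos"],o["tool_rot"],o["ft_force"])
np.set_printoptions(precision=3,suppress=True)
ims=[]
for n in("top","side"):
    p=vision.camera(n); im=p["image"].copy()
    for q in("battery_press","fuse_press","battery","fuse","servo_mid","driver_grip","cell_mid"):
        for r in vision.place_of(p,q)[:2]:
            u,v=r["position"]; print(n,q,round(r["score"],2),[round(u),round(v)],"depth:",pix2w(p,(u,v)),"z62:",pix2w(p,(u,v),.062))
            cv2.drawMarker(im,(int(u),int(v)),(255,0,255),0,10); cv2.putText(im,q[:9],(int(u)+5,int(v)),0,.35,(255,0,255))
    cv2.imwrite(f"pics/{n}0.png",im)
E
```

```text
0.0 [0.16926473 0.46981858 0.23042081] [ 1.72037197e-01  9.85089919e-01 -1.01356698e-03 -1.66328263e-04] [-0.10886874 -0.38919901 -0.20576756]
top battery_press 0.73 [428, 200] depth: [ 0.548 -0.199  0.062] z62: [ 0.548 -0.199  0.062]
top fuse_press 0.61 [216, 239] depth: [0.449 0.261 0.062] z62: [0.449 0.261 0.062]
top fuse_press 0.28 [338, 269] depth: [ 0.393 -0.003  0.037] z62: [ 0.392 -0.001  0.062]
top battery 0.91 [409, 188] depth: [ 0.573 -0.156  0.063] z62: [ 0.573 -0.157  0.062]
top fuse 0.68 [229, 222] depth: [0.485 0.235 0.063] z62: [0.485 0.235 0.062]
top driver_grip 0.62 [326, 126] depth: [0.723 0.029 0.025] z62: [0.71  0.03  0.062]
top cell_mid 0.51 [177, 260] depth: [0.401 0.345 0.051] z62: [0.401 0.341 0.062]
side battery_press 0.88 [329, 155] depth: [ 0.553 -0.213  0.059] z62: [ 0.552 -0.207  0.062]
side fuse_press 0.74 [340, 254] depth: [0.46  0.263 0.059] z62: [0.46  0.266 0.062]
side fuse_press 0.25 [330, 155] depth: [ 0.55  -0.219  0.058] z62: [ 0.549 -0.211  0.062]
side battery 0.92 [316, 176] depth: [ 0.574 -0.101  0.043] z62: [ 0.567 -0.065  0.062]
side fuse 0.68 [327, 272] depth: [0.477 0.319 0.057] z62: [0.476 0.325 0.062]
side fuse 0.6 [252, 204] depth: [0.72  0.041 0.021] z62: [0.694 0.106 0.062]
side servo_mid 0.87 [377, 205] depth: [0.395 0.003 0.023] z62: [0.394 0.068 0.062]
side driver_grip 0.87 [250, 205] depth: [0.725 0.042 0.019] z62: [0.698 0.111 0.062]
side cell_mid 0.52 [365, 300] depth: [0.402 0.362 0.039] z62: [0.401 0.386 0.062]
```

View pics/top0.png

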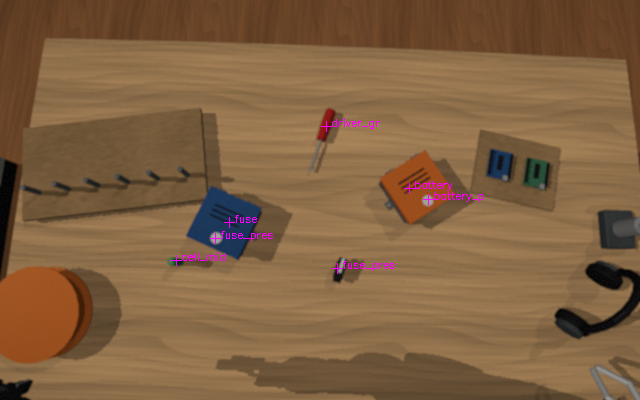

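View pics/side0.png

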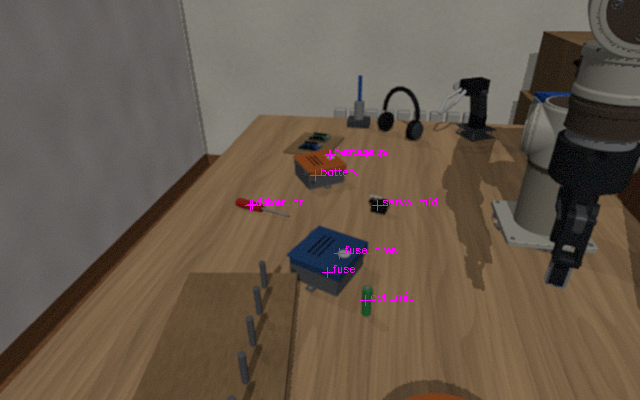

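The top view shows the orange hatch at about (415,188), with its dot at (428,200) towards the lower right. The hinge is therefore at the upper left, away in +x/+y. The dot is at about (0.55, -0.20, 0.062). The blue case stands on the left, the servo sits near (340,270), and the side view agrees. I'll close the fingers and set out.

```bash
python3 -m creep '[[[-20,-18,0],[0,0,0]],[[-40,-35,0],[0,0,0]],[[-45,-39,0],[0,0,0]],[[-45,-39,0],[0,0,0]]]' 0; python3 -c "
from h import *
print(bot.get_obs()['joint_pos'])"
```

```text
clock: 1.3
eef_pos: [0.2668, 0.2949, 0.2314]
tool_rot: [0.171, 0.985, 0.0, 0.0]
ft_force: [0.5, 0.2, -0.6]
grip_width: 0.0125
grasp_force: 0.0
[ 8.35710413e-01  3.68936771e-02 -2.34805372e-01  1.29828523e+00
 -3.28124845e-04  1.18033567e+00]
```

```bash
python3 -m creep '[[[-45,-38,0],[0,0,0]],[[-45,-38,0],[0,0,0]],[[-45,-38,0],[0,0,0]],[[-45,-38,0],[0,0,0]],[[-45,-38,0],[0,0,0]],[[-45,-38,0],[0,0,0]],[[-45,-38,0],[0,0,0]],[[-45,-38,0],[0,0,0]],[[-40,-35,0],[0,0,0]],[[-25,-22,20],[0,0,0]],[[-11,-10,20],[0,0,0]],[[0,0,0],[0,0,0]]]'; python3 - <<'E'
from h import *
np.set_printoptions(precision=4,suppress=True)
o=bot.get_obs(); p=vision.camera("wrist"); im=p["image"].copy()
print(o["eef_pos"],o["tool_rot"],o["joint_pos"])
for q in("battery_press","battery"):
    for r in vision.place_of(p,q)[:2]:
        u,v=r["position"]; print(q,r["score"],u,v,pix2w(p,(u,v),None,o),pix2w(p,(u,v),.062,o)); cv2.drawMarker(im,(int(u),int(v)),(255,0,255),0,10)
cv2.imwrite("pics/w1.png",im)
E
```

```text
clock: 2.8
eef_pos: [0.549, -0.2001, 0.1885]
tool_rot: [0.172, 0.985, 0.001, -0.003]
ft_force: [-0.5, -0.3, -0.4]
grip_width: -0.0001
grasp_force: 0.0
[ 0.549  -0.2001  0.1885] [ 0.1724  0.985   0.0007 -0.0028] [-0.3497  0.4328  0.167   1.3108  0.0003 -0.0031]
battery_press 0.81 321.9 188.1 [ 0.5455 -0.1958  0.0616] [ 0.5454 -0.1957  0.062 ]
battery 0.77 348.6 195.1 [ 0.56   -0.175   0.0616] [ 0.5599 -0.175   0.062 ]
```

View pics/w1.png

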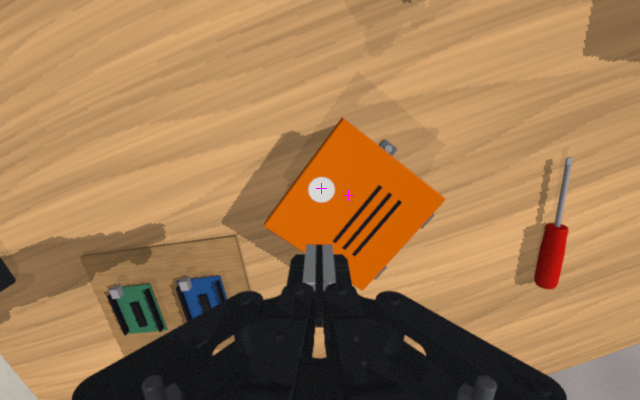

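The dot is marked correctly at (321,188), and the hinge tabs are at (430,220) and (380,275), on the far side. I'll centre on the dot and descend to just above it.

```bash
python3 -m creep '[[[5,3,25],[0,0,0]],[[0,0,40],[0,0,0]],[[0,0,35],[0,0,0]],[[0,0,15],[0,0,0]],[[0,0,4],[0,0,0]],[[0,0,0],[0,0,0]],[[0,0,0],[0,0,0]]]'
```

```text
clock: 3.82
eef_pos: [0.5481, -0.1963, 0.0739]
tool_rot: [0.172, 0.985, -0.0, 0.001]
ft_force: [-0.2, -0.2, 0.3]
grip_width: -0.0004
grasp_force: 0.0
```

```bash
python3 -m creep '[[[2,0,6],[0,0,0]],[[0,0,4],[0,0,0]],[[0,0,1],[0,0,0]],[[0,0,0],[0,0,0]]]'; python3 -m creep '[[[0,0,1.5],[0,0,0]],[[0,0,0],[0,0,0]]]'
```

```text
clock: 4.32
eef_pos: [0.5448, -0.1953, 0.0614]
tool_rot: [0.172, 0.985, -0.0, -0.0]
ft_force: [-1.2, -0.6, 4.3]
grip_width: -0.0002
grasp_force: 1.5
clock: 4.58
eef_pos: [0.5449, -0.1953, 0.0598]
tool_rot: [0.172, 0.985, -0.0, -0.0]
ft_force: [-1.0, 0.0, 2.8]
grip_width: -0.0001
grasp_force: 1.6
```

Contact is at about z = 0.0615 with 3–4 N, as expected. I'll press on to the hard stop.

```bash
python3 -m creep '[[[0,0,1.5],[0,0,0]],[[0,0,1.5],[0,0,0]],[[0,0,0],[0,0,0]]]'; python3 -m creep '[[[0,0,1],[0,0,0]],[[0,0,0],[0,0,0]]]';  python3 -m creep '[[[0,0,0.5],[0,0,0]],[[0,0,0],[0,0,0]]]'
```

```text
clock: 4.95
eef_pos: [0.545, -0.1953, 0.0568]
tool_rot: [0.172, 0.985, -0.0, -0.0]
ft_force: [-1.8, 0.5, 4.6]
grip_width: 0.0001
grasp_force: 2.1
clock: 5.2
eef_pos: [0.545, -0.1953, 0.0564]
tool_rot: [0.172, 0.985, -0.0, 0.0]
ft_force: [-3.3, 1.3, 6.6]
grip_width: -0.0002
grasp_force: 3.7
clock: 5.45
eef_pos: [0.545, -0.1954, 0.0563]
tool_rot: [0.172, 0.985, -0.0, 0.0]
ft_force: [-3.8, 0.3, 9.7]
grip_width: -0.0001
grasp_force: 4.7
```

The hard stop is clear: z stays at 0.0563 while the force climbs. I'll press a little more and then retreat quickly, upward first and then away from the hinge.

```bash
python3 -m creep '[[[0,0,1],[0,0,0]],[[0,0,0],[0,0,0]]]'; python3 -m creep '[[[0,0,-30],[0,0,0]],[[0,0,-50],[0,0,0]],[[12,-18,-50],[0,0,0]],[[20,-30,-40],[0,0,0]],[[20,-30,-20],[0,0,0]],[[15,-20,0],[0,0,0]],[[0,0,0],[0,0,0]],[[0,0,0],[0,0,0]],[[0,0,0],[0,0,0]],[[0,0,0],[0,0,0]],[[0,0,0],[0,0,0]],[[0,0,0],[0,0,0]]]'; python3 - <<'E'
from h import *
o=bot.get_obs(); print(o["eef_pos"],o["ft_force"])
p=vision.camera("side"); cv2.imwrite("pics/s2.png",cv2.resize(p["image"][90:290,200:440],None,fx=3,fy=3))
p=vision.camera("side"); print([ (r["score"],r["position"],pix2w(p,r["position"])) for r in vision.place_of(p,"battery_press")[:2]])
E
```

```text
clock: 5.7
eef_pos: [0.5451, -0.1954, 0.056]
tool_rot: [0.172, 0.985, -0.0, 0.0]
ft_force: [-6.3, 1.0, 13.3]
grip_width: 0.0001
grasp_force: 6.6
clock: 7.2
eef_pos: [0.449, -0.2646, 0.2442]
tool_rot: [0.172, 0.985, 0.0, -0.0]
ft_force: [-0.1, -0.2, -0.2]
grip_width: -0.0001
grasp_force: 0.0
[ 0.44897498 -0.26463004  0.24418881] [-0.0593772  -0.22049132 -0.24818836]
[(0.72, [308.4, 134.1], array([ 0.60704632, -0.17170028,  0.14064201]))]
```

View pics/s2.png

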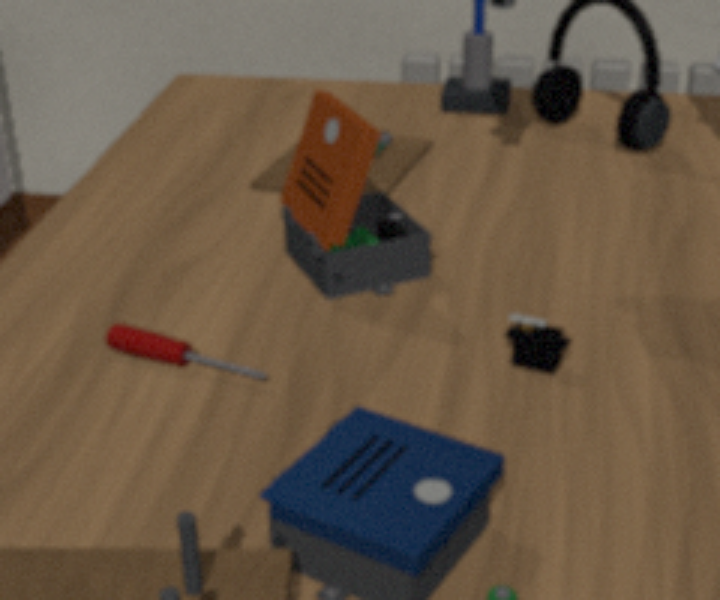

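The picture shows the orange hatch standing up, with its dot at crop (332,130). The blue hatch is shut and the other things are where they were. I'll let it settle and check once more that it is fully open.

```bash
python3 -m creep '[[[0,0,0],[0,0,0]],[[0,0,0],[0,0,0]],[[0,0,0],[0,0,0]],[[0,0,0],[0,0,0]],[[0,0,0],[0,0,0]],[[0,0,0],[0,0,0]]]' >/dev/null; python3 - <<'E'
from h import *
for n in("side","top"):
    p=vision.camera(n); print(n,[ (r["score"],r["position"],pix2w(p,r["position"])) for r in vision.place_of(p,"battery_press")[:1]])
    if n=="top":
        # highest orange points
        h=cv2.cvtColor(p["image"],cv2.COLOR_BGR2HSV); m=cv2.inRange(h,(5,150,60),(20,255,255))
        pts=np.array([pix2w(p,(u,v)) for v,u in np.argwhere(m) if 350<u<480 and 120<v<240]); print(len(pts),np.percentile(pts[:,2],[50,90,99,100]))
E
```

```text
side [(0.56, [309.0, 131.6], array([ 0.60548238, -0.17377908,  0.14759837]))]
top [(0.57, [421.2, 167.2], array([ 0.5984297 , -0.16204156,  0.15075677]))]
1443 [0.14470168 0.16814434 0.16897174 0.16936001]
```

The dot is at z ≈ 0.149, which matches fully open (1.2 rad). The arm is clear.

```bash
python3 -c "
from workcell import workorder
print(workorder.job_done())"
```

```text
the job is handed in; nothing more can be done
None
```

I pressed the orange hatch's dot down to its hard stop once, at about 13 N, and it sprang up by itself to fully open (dot at about 149 mm). The arm finished clear of it, the blue hatch and loose items were not touched, and the job is handed in; no verdict was returned.

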